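# Put the loose sockets back in the tray in size order

### The arm

A 7-joint arm with a two-finger parallel gripper is mounted at the origin on the work surface. World frame = base frame: x ahead of the robot, y to its left, z up, the work surface at z = 0. Lengths are in m, angles in rad, forces in N, time in s.
With the tool pointing down it reaches from about 0.4 to 0.9 m from the base axis. Payload 5.5 kg.
Tool frame: the origin (TCP) lies midway between the tips of the shut fingers; the grasp point (between the pads) lies 19 mm behind it (manip.grip_depth is the distance from the TCP to the grasp point, in m); z points along the fingers, y is the line along which they close (so a half turn about z gives the same grasp; the last joint's range is limited). The gripper opens to 92 mm and grips with 3 to 60 N. Pads are 19 mm wide; open, the fingers measure 130 mm over their backs; the gripper's body (75 mm by 190 mm) begins 47 mm behind the grasp point.
Start: joints at [-0.859, 0.501, -0.427, 1.55, 0.221, 1.138, -0.21], TCP at [0.282, 0.586, 0.227] pointing down, gripper open.
Joint ranges: [-2.88, 2.88], [-0.31, 2.03], [-1.54, 1.56], [0.2, 2.42], [-1.41, 4.55], [0.19, 2.02], [-2.57, 2.57]. Speed limits (rad/s): [2.57, 2.57, 3.14, 3.14, 3.14, 3.14, 3.14].

### API

Orientations are given as a unit quaternion [x, y, z, w].
In Python, from bench import manip, effector, viewer gives the robot as it stands. Calls block until the motion is done:
- manip.move_pose(position, orientation): joint-space move of the TCP to a pose.
- manip.servo_line(position, ori=None, vel=0.15): straight line of the TCP; ori=None keeps the orientation; vel is the mean speed in m/s.
- manip.movej(angles): joint-space move.
- effector.open_jaws() and effector.close(f_grip=None): open the fingers fully, or close them until they stop; f_grip is the grip in N (None keeps the last).
- manip.sleep(seconds).
- manip.solve_ik(position, orientation): joint angles nearest the present ones, or None.
- viewer.get_image(name): name is "scene" or "top" or "wrist"; returns the picture (384x512x3 uint8, red, green, blue); there is no depth.
- viewer.get_calibration(name): a dict with "vfov" (degrees; the focal length in pixels is half the picture's height over the tangent of half this angle, whatever the lens; pixels are square), "cx", "cy" (the principal point, pixels), "dist_coeffs" ([k1, k2, p1, p2, k3] as OpenCV has them; the pictures are not rectified), "eye" and "attitude" of the camera in the world. Camera axes: x right, y down, z forward; pixel columns grow to the right and rows downward; lengths in m; the calibration is good to about 2 mm. A picture is of the moment at which its call begins: read the wrist's pose just before it. get_calibration takes no time and is no camera call; for the wrist camera it gives the pose at the moment of the call.
A pose or a line that the arm cannot do raises manip.PlanningError and nothing moves.
- manip.hand_in(): hands the job in; it is judged then, once.
Readings, each from a call of its own:
- manip.current_clock(): time.
- manip.current_q(): joint angles.
- manip.current_joint_velocities(): joint speeds.
- manip.current_tau(): joint torques, N m.
- manip.current_tool_pos(): TCP position.
- manip.current_tcp_rot(): TCP orientation.
- manip.current_force(): force on the tool from outside, world axes, zero at the start.
- manip.current_wrist_torque(): the same for the moment, N m.
- manip.current_finger_gap(): finger opening in m.
- manip.current_gripper_force(): force on a finger pad.
Only numpy, scipy, OpenCV 4.12 (cv2) and the standard library are available. Lean on these libraries where they do the work, as an engineer would, in place of code of your own. Each camera call takes 0.05 s, during which the arm holds its last target. There are 200 camera calls.

### The job

Put the four loose steel sockets from the railed shelf back into the socket tray, each standing upright in a bay of its own, so that the whole tray runs in order of size from the smallest socket, which already stands at one end of the tray, to the largest at the other. Leave those two where they stand.

Things in the scene. Friction and masses are not known exactly. Their poses are not given: they have to be found in the camera images.
- socket_32_mid (a point): Steel wrench socket, upright cylinder 32 mm diameter, 56 mm tall, about 200 g; point: its centre, half-way up; z: its axis. Starts on the bench shelf (board 45 mm above the bench) behind its front rail, a bar whose top is 30 mm above the board, 67 mm nearer the robot than the socket's centre: lift over it. On the shelf are four sockets, a red tin and a ball bearing, in a row.
- socket_39_mid (a point): Steel wrench socket, upright cylinder 39 mm diameter, 60 mm tall, about 300 g; point: its centre, half-way up; z: its axis. Starts on the bench shelf (board 45 mm above the bench) behind its front rail, a bar whose top is 30 mm above the board, 67 mm nearer the robot than the socket's centre: lift over it. Shelf neighbours stand about 86 mm apart, in any order.
- socket_46_mid (a point): Steel wrench socket, upright cylinder 46 mm diameter, 65 mm tall, about 420 g; point: its centre, half-way up; z: its axis. Starts on the bench shelf (board 45 mm above the bench) behind its front rail, a bar whose top is 30 mm above the board, 67 mm nearer the robot than the socket's centre: lift over it. The red tin in the row is 50 mm wide, 58 mm tall.
- socket_54_mid (a point): Steel wrench socket, upright cylinder 54 mm diameter, 70 mm tall, about 580 g; point: its centre, half-way up; z: its axis. Starts on the bench shelf (board 45 mm above the bench) behind its front rail, a bar whose top is 30 mm above the board, 67 mm nearer the robot than the socket's centre: lift over it. A 10 mm lip runs along the shelf's back.
- socket_26_mid (a point): The smallest steel socket of the set, 26 mm in diameter and 50 mm tall, already standing in the bay at one end of the tray (either end: it differs from start to start). The point is its centre, half-way up; z is its axis.
- socket_62_mid (a point): The largest steel socket of the set, 62 mm in diameter and 76 mm tall, already standing in the bay at one end of the tray (either end: it differs from start to start). The point is its centre, half-way up; z is its axis.
- bay_1: Empty bay 1 of the socket tray's four inner bays, counted from its left (+y) end: 72 mm square with a black rubber floor; point: centre of that floor (5 mm above the bench), z up, y along the row to the left. Bays are 75 mm apart in a straight row; walls 3 mm thick stand 7 mm above the floor. The tray is fixed; its end bays, 75 mm beyond bays 1 and 4, hold the smallest and largest sockets.
- bay_2: Empty bay 2 of the socket tray's four inner bays, counted from its left (+y) end: 72 mm square with a black rubber floor; point: centre of that floor (5 mm above the bench), z up, y along the row to the left. Bays are 75 mm apart in a straight row; walls 3 mm thick stand 7 mm above the floor. The tray is fixed; its end bays, 75 mm beyond bays 1 and 4, hold the smallest and largest sockets.
- bay_3: Empty bay 3 of the socket tray's four inner bays, counted from its left (+y) end: 72 mm square with a black rubber floor; point: centre of that floor (5 mm above the bench), z up, y along the row to the left. Bays are 75 mm apart in a straight row; walls 3 mm thick stand 7 mm above the floor. The tray is fixed; its end bays, 75 mm beyond bays 1 and 4, hold the smallest and largest sockets.
- bay_4: Empty bay 4 of the socket tray's four inner bays, counted from its left (+y) end: 72 mm square with a black rubber floor; point: centre of that floor (5 mm above the bench), z up, y along the row to the left. Bays are 75 mm apart in a straight row; walls 3 mm thick stand 7 mm above the floor. The tray is fixed; its end bays, 75 mm beyond bays 1 and 4, hold the smallest and largest sockets.
There are look-alikes about, which are no part of the job. Leave any brown or yellow look-alike of the part that bears socket_26_mid alone.

How it is judged:
At the end, for the whole second after the job is handed in: The four sockets stand upright (0.1 rad) and still on the floors of the inner bays (height within 4 mm, centre within 29 mm of the bay centre, i.e. anywhere inside its walls), sizes rising bay by bay from the 26 mm socket's end to the 62 mm socket's, and those two still stand in their end bays (((horizontal distance between socket_26_mid and bay_1 below 0.11 m and horizontal distance between socket_62_mid and bay_4 below 0.11 m and horizontal distance between socket_32_mid and bay_1 below 0.029 m and z of socket_32_mid in the frame of bay_1 between 0.024 and 0.031 m and horizontal distance between socket_39_mid and bay_2 below 0.029 m and z of socket_39_mid in the frame of bay_2 between 0.026 and 0.033 m and horizontal distance between socket_46_mid and bay_3 below 0.029 m and z of socket_46_mid in the frame of bay_3 between 0.0285 and 0.0355 m and horizontal distance between socket_54_mid and bay_4 below 0.029 m and z of socket_54_mid in the frame of bay_4 between 0.031 and 0.038 m) or (horizontal distance between socket_26_mid and bay_4 below 0.11 m and horizontal distance between socket_62_mid and bay_1 below 0.11 m and horizontal distance between socket_32_mid and bay_4 below 0.029 m and z of socket_32_mid in the frame of bay_4 between 0.024 and 0.031 m and horizontal distance between socket_39_mid and bay_3 below 0.029 m and z of socket_39_mid in the frame of bay_3 between 0.026 and 0.033 m and horizontal distance between socket_46_mid and bay_2 below 0.029 m and z of socket_46_mid in the frame of bay_2 between 0.0285 and 0.0355 m and horizontal distance between socket_54_mid and bay_1 below 0.029 m and z of socket_54_mid in the frame of bay_1 between 0.031 and 0.038 m)) and angle between each of socket_26_mid, socket_32_mid, socket_39_mid, socket_46_mid, socket_54_mid, socket_62_mid's own z axis and vertical below 0.1 rad and linear speed of each of socket_26, socket_32, socket_39, socket_46, socket_54, socket_62 below 0.02 m/s); the robot touches nothing.
It fails at once if the smallest socket, already in its end bay, was lifted out or shoved by more than 30 mm (distance of socket_26_mid from where it was at the start of the episode above 0.03 m).
It fails at once if the largest socket, already in its end bay, was lifted out or shoved by more than 30 mm (distance of socket_62_mid from where it was at the start of the episode above 0.03 m).
It also fails if it takes over 120 s, if anything falls off the work surface, if the arm or the gripper's body presses on something with over 40 N, if the wrist force passes 120 N, or if a joint passes its speed limit or range.

## Working session

There is one attempt and no reset: what is moved stays moved. The work goes in short steps, each a Python script; the robot and the scene stay as the last script left them, time stands still between calls to the robot, and variables do not carry over. Pictures are saved under pics/ and viewed, at most 14 in all, crops included, and the job is handed in when it is done.

```bash
mkdir -p pics; ls; python3 - <<'E'
from bench import manip, effector, viewer
import cv2
for n in("scene","top"):
    cv2.imwrite(f"pics/{n}0.png",viewer.get_image(n)[:,:,::-1]); print(n,viewer.get_calibration(n))
print(viewer.get_calibration("wrist"),manip.current_tcp_rot(),manip.current_tool_pos(),manip.current_clock(),manip.grip_depth)
E
```

```text
pics
scene {'vfov': 48.25494917640572, 'cx': 262.1165170649962, 'cy': 190.27329177159473, 'dist_coeffs': array([-0.05363382,  0.        ,  0.        ,  0.        ,  0.        ]), 'eye': array([1.01023801, 0.24115623, 0.77653994]), 'attitude': array([ 0.52850974,  0.78340516, -0.26934206, -0.18549573])}
top {'vfov': 45.57200316475958, 'cx': 254.628972560712, 'cy': 188.84754916326, 'dist_coeffs': array([0.05676989, 0.        , 0.        , 0.        , 0.        ]), 'eye': array([0.41182444, 0.05049218, 0.9436858 ]), 'attitude': array([ 0.71349441, -0.69784004,  0.04482102, -0.04400079])}
{'vfov': 71.37675653679055, 'cx': 254.7774470003542, 'cy': 194.7131003125293, 'dist_coeffs': array([-0.03261781,  0.        ,  0.        ,  0.        ,  0.        ]), 'eye': array([0.2140027 , 0.61887732, 0.38228798]), 'attitude': array([0.83816361, 0.52690035, 0.0745171 , 0.11960345])} [ 2.22485257e-01  9.74935680e-01 -8.26004056e-04 -2.17026564e-04] [0.28176767 0.58507347 0.22578793] 0.1 0.0188
```

View pics/scene0.png

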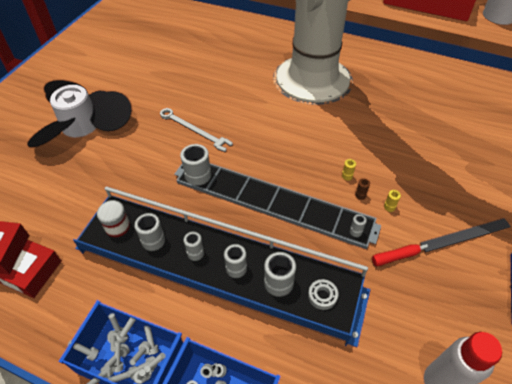

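View pics/top0.png

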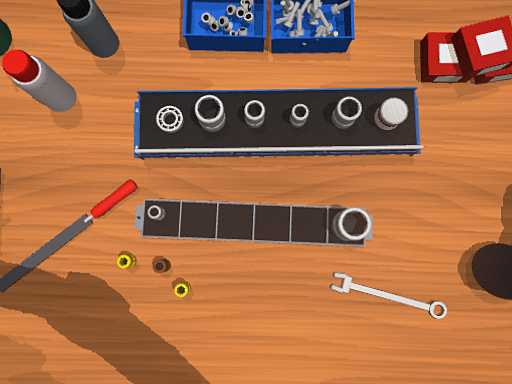

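The top view has +y to the left. The shelf row from the left is bearing (169,118), 54 (210,112), 39 (255,113), 32 (300,115), 46 (348,110), tin (392,113). The 26 mm socket (156,213) stands at the tray's +y end and the 62 (353,224) at the other. So bays 1–4 take 32, 39, 46 and 54. Next I measure them.

```bash
cat > h.py <<'E'
import numpy as np, cv2
from scipy.spatial.transform import Rotation as R
from bench import manip, effector, viewer
def ray(cal,uv,z):
    f=192/np.tan(np.radians(cal["vfov"])/2)
    K=np.array([[f,0,cal["cx"]],[0,f,cal["cy"]],[0,0,1]])
    n=cv2.undistortPoints(np.array(uv,float).reshape(-1,1,2),K,cal["dist_coeffs"])[:,0]
    d=R.from_quat(cal["attitude"]).apply(np.c_[n,np.ones(len(n))])
    e=cal["eye"]; return e+d*((z-e[2])/d[:,2])[:,None]
E
python3 - <<'E'
from h import *
im=cv2.imread("pics/top0.png"); cal=viewer.get_calibration("top")
S=4; x0,y0=130,80
c=cv2.resize(im[y0:250,x0:420],None,fx=S,fy=S,interpolation=cv2.INTER_CUBIC)
g=cv2.medianBlur(cv2.cvtColor(c,cv2.COLOR_BGR2GRAY),5)
for name,(u,v),d,h in [("54",(210,112),54,.115),("39",(255,113),39,.105),("32",(300,115),32,.101),("46",(348,110),46,.11),("26",(156,213),26,.055),("62",(353,224),62,.081)]:
    f=192/np.tan(np.radians(cal["vfov"])/2); r=d/2000*f/(cal["eye"][2]-h)*S
    q=int(1.9*r); U,V=int((u-x0)*S),int((v-y0)*S); a,b=max(U-q,0),max(V-q,0)
    k=cv2.HoughCircles(g[b:V+q,a:U+q],cv2.HOUGH_GRADIENT_ALT if 0 else cv2.HOUGH_GRADIENT,1,500,param1=120,param2=10,minRadius=int(.92*r),maxRadius=int(1.1*r))
    if k is None: print(name,None);continue
    x,y,rr=k[0][0]; x+=a;y+=b
    cv2.circle(c,(int(x),int(y)),int(rr),(0,0,255),1); cv2.circle(c,(int(x),int(y)),2,(0,255,0),-1)
    print(name,r,rr,ray(cal,[x/S+x0-.375,y/S+y0-.375],h)[0].round(4))
m=((c.max(2)<75)).astype(np.uint8); m[:440]=0
m=cv2.erode(m,np.ones((5,5)))
for t in cv2.findContours(m,cv2.RETR_EXTERNAL,cv2.CHAIN_APPROX_NONE)[0]:
    if cv2.contourArea(t)<8000: continue
    (x,y),wh,an=cv2.minAreaRect(t); cv2.drawContours(c,[cv2.boxPoints(((x,y),wh,an)).astype(int)],0,(255,255,0),1)
    print("bay",np.round(wh,0),an,ray(cal,[x/S+x0-.375,y/S+y0-.375],.007)[0].round(4))
# rail ends and tray
cv2.imwrite("pics/det.png",cv2.resize(c,None,fx=.68,fy=.68,interpolation=cv2.INTER_AREA))
print("rail",ray(cal,[[140,149],[420,148]],.075).round(3))
E
```

```text
54 59.56751162203621 57.9 [0.6646 0.1395 0.115 ]
39 42.5080235515148 40.6 [0.6682 0.0547 0.105 ]
32 34.71282013557908 32.1 [ 0.668 -0.032  0.101]
46 50.43836763343344 48.8 [ 0.6743 -0.1232  0.11  ]
26 26.74426720131828 26.1 [0.4755 0.245  0.055 ]
62 65.69686341799711 64.0 [ 0.4598 -0.138   0.081 ]
bay [135. 133.] 2.385944128036499 [ 0.4595 -0.0614  0.007 ]
bay [134. 135.] 2.2906100749969482 [0.4612 0.014  0.007 ]
bay [135. 133.] 2.5261168479919434 [0.4624 0.0896 0.007 ]
bay [135. 134.] 3.012787342071533 [0.4639 0.165  0.007 ]
bay [136. 134.] 3.3664603233337402 [0.4657 0.2402 0.007 ]
rail [[ 0.594  0.273  0.075]
 [ 0.608 -0.266  0.075]]
```

View pics/det.png

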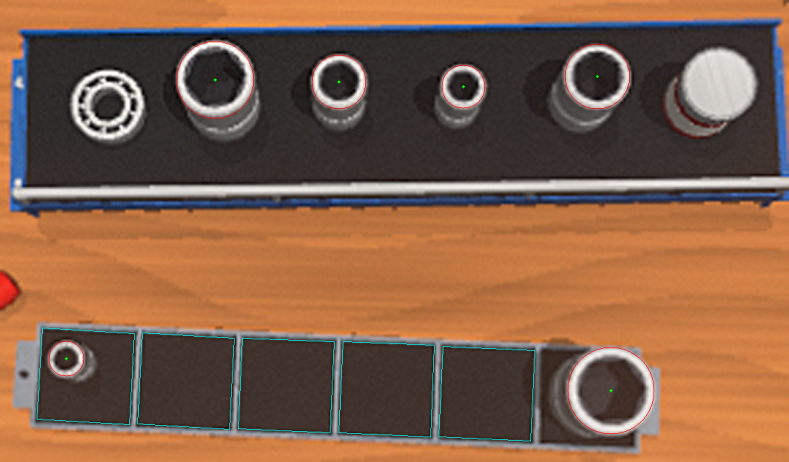

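All circles and bay boxes sit on their objects. I plan a grip 35° off the row normal at the shelf, to clear both rail and neighbours, and square to the row at the tray. I check IK, then run the first socket.

```bash
cat >> h.py <<'E'
S={54:(.6646,.1395,.040),46:(.6743,-.1232,.038),39:(.6682,.0547,.036),32:(.668,-.032,.034)}
B={54:(.4595,-.0614),46:(.4612,.014),39:(.4624,.0896),32:(.4639,.165)}
def q(deg):
    a=np.radians(deg); y=np.array([np.cos(a),np.sin(a),0]); z=np.array([0,0,-1.])
    return R.from_matrix(np.c_[np.cross(y,z),y,z]).as_quat()
UP=.19
def run(s,ap,at):
    x,y,g=S[s]; bx,by=B[s]; zp=.045+g-.0188; zt=.005+g-.0188+.001
    manip.move_pose([x,y,UP],q(ap))
    manip.servo_line([x,y,zp],vel=.12)
    effector.close(f_grip=40); gap=manip.current_finger_gap()
    if gap<s*.001-.006: raise SystemExit(f"missed {gap}")
    manip.servo_line([x,y,UP],vel=.12)
    print(s,"gap",gap,"lifted gap",manip.current_finger_gap(),manip.current_force())
    manip.servo_line([bx,by,UP],q(at),vel=.12)
    manip.servo_line([bx,by,zt+.02],vel=.12)
    manip.servo_line([bx,by,zt],vel=.03)
    print("at",manip.current_tool_pos(),manip.current_force(),manip.current_finger_gap())
    effector.open_jaws(); manip.sleep(.2)
    manip.servo_line([bx,by,UP],vel=.12); print("t",manip.current_clock())
E
python3 - <<'E'
from h import *
for s in S:
  for ang in (35,-35,145,-145,-215,0,180):
    P=B[s] if ang in(0,180) else S[s][:2]
    print(s,ang,[None if (k:=manip.solve_ik([*P,z],q(ang))) is None else k.round(2).tolist() for z in(.05,UP)])
E
```

```text
54 35 [[-0.09, 0.72, -0.23, 1.59, 0.2, 0.85, 0.22], [-0.07, 0.56, -0.26, 1.51, 0.15, 1.09, 0.25]]
54 -35 [[-0.26, 0.71, 0.02, 1.6, -0.02, 0.83, -0.84], [-0.24, 0.55, -0.02, 1.52, 0.01, 1.08, -0.86]]
54 145 [[0.11, 0.78, -0.52, 1.58, 0.46, 0.91, 1.95], [0.11, 0.61, -0.53, 1.5, 0.32, 1.12, 2.05]]
54 -145 [[-0.98, 1.24, 1.35, 1.62, -1.24, 1.34, -1.96], [-0.98, 0.99, 1.35, 1.54, -0.98, 1.4, -2.09]]
54 -215 [[0.11, 0.78, -0.52, 1.58, 0.46, 0.91, 1.95], [0.11, 0.61, -0.53, 1.5, 0.32, 1.12, 2.05]]
54 0 [[0.02, 0.42, 0.06, 2.15, -0.05, 0.58, 0.12], [-0.01, 0.18, 0.1, 2.05, -0.02, 0.91, 0.1]]
54 180 [[-0.89, 1.0, 1.35, 2.17, -1.18, 1.1, -2.02], [-1.0, 0.51, 1.37, 2.08, -0.59, 1.04, -2.47]]
46 35 [[0.16, 0.72, -0.02, 1.58, 0.02, 0.84, 0.74], [0.12, 0.56, 0.03, 1.5, -0.02, 1.08, 0.76]]
46 -35 [[-0.0, 0.73, 0.21, 1.58, -0.19, 0.85, -0.33], [-0.01, 0.57, 0.23, 1.5, -0.14, 1.08, -0.37]]
46 145 [[0.42, 0.76, -0.41, 1.57, 0.36, 0.89, 2.41], [0.37, 0.58, -0.33, 1.49, 0.2, 1.1, 2.53]]
46 -145 [[-0.52, 1.07, 1.12, 1.6, -1.04, 1.17, -1.68], [-0.53, 0.85, 1.13, 1.52, -0.79, 1.28, -1.83]]
46 -215 [[0.42, 
[... 955 characters left out ...]
6, 2.38]]
32 35 [[0.06, 0.7, -0.07, 1.62, 0.06, 0.82, 0.57], [0.05, 0.53, -0.06, 1.54, 0.03, 1.07, 0.59]]
32 -35 [[-0.09, 0.7, 0.14, 1.63, -0.12, 0.82, -0.51], [-0.08, 0.53, 0.13, 1.55, -0.07, 1.06, -0.55]]
32 145 [[0.32, 0.74, -0.45, 1.61, 0.39, 0.88, 2.25], [0.29, 0.57, -0.41, 1.53, 0.24, 1.09, 2.36]]
32 -145 [[-0.68, 1.05, 1.12, 1.65, -1.03, 1.15, -1.8], [-0.68, 0.82, 1.13, 1.57, -0.77, 1.25, -1.95]]
32 -215 [[0.32, 0.74, -0.45, 1.61, 0.39, 0.88, 2.25], [0.29, 0.57, -0.41, 1.53, 0.24, 1.09, 2.36]]
32 0 [[-0.32, 0.46, -0.09, 2.07, 0.07, 0.61, -0.46], [-0.31, 0.24, -0.1, 1.98, 0.03, 0.92, -0.42]]
32 180 [[0.15, 0.55, -0.67, 2.06, 0.53, 0.7, 2.28], [0.19, 0.3, -0.68, 1.97, 0.23, 0.95, 2.54]]
```

```bash
python3 - <<'E'
from h import *
run(54,35,-1)
cv2.imwrite("pics/s1.png",viewer.get_image("scene")[:,:,::-1])
E
```

```text
54 gap 0.05352149914073546 lifted gap 0.05391671656830129 [ 0.23312276 -0.07606078 -6.4501388 ]
at [ 0.45958138 -0.06138612  0.02717089] [ 0.52156185 -0.98353027 -5.97563558] 0.05351323689765805
t 12.4833
```

View pics/s1.png

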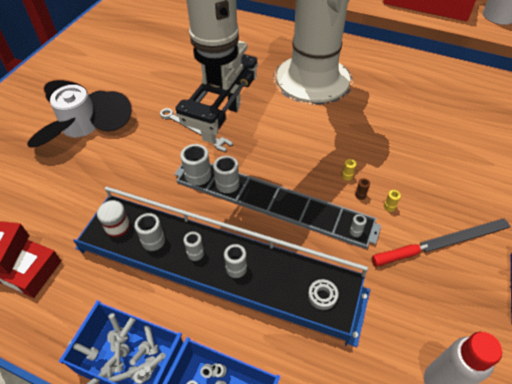

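The 54 stands upright in bay 4 (226,173) next to the 62, and everything else is undisturbed. On to the remaining three.

```bash
python3 - <<'E'
from h import *
for s in (46,39,32): run(s,35,-1)
x,y,z=manip.current_tool_pos(); manip.servo_line([.42,.33,.25],vel=.15)
cv2.imwrite("pics/s2.png",viewer.get_image("scene")[:,:,::-1])
cv2.imwrite("pics/t2.png",cv2.resize(viewer.get_image("top")[70:260,120:430,::-1],None,fx=2.5,fy=2.5))
E
```

```text
46 gap 0.04557997727266432 lifted gap 0.04569032730416293 [ 0.12314835  0.4784297  -3.85203043]
at [0.46125543 0.01399503 0.02516152] [ 0.57659306  0.24329394 -4.13909807] 0.04573805633200991
t 23.675
39 gap 0.038362039744781924 lifted gap 0.03825446872187575 [-0.17537882  0.03915988 -2.76209993]
at [0.46242381 0.08962212 0.02316628] [-0.43973098 -1.26639321 -3.32125026] 0.0383990786478456
t 34.65
32 gap 0.031454263579574024 lifted gap 0.03141248877204253 [ 0.19242911  0.48442229 -2.60359761]
at [0.46392902 0.16502508 0.02116725] [ 0.74721037 -0.54375653 -2.40666118] 0.031246308933817343
t 46.5917
```

View pics/s2.png

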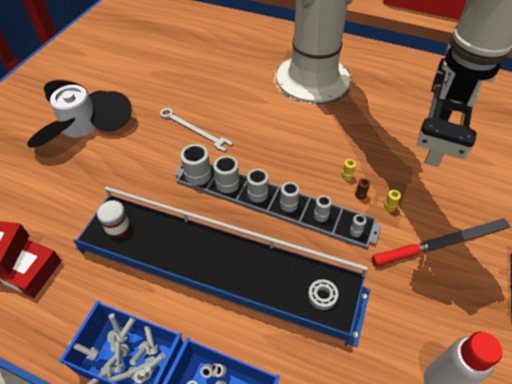

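View pics/t2.png

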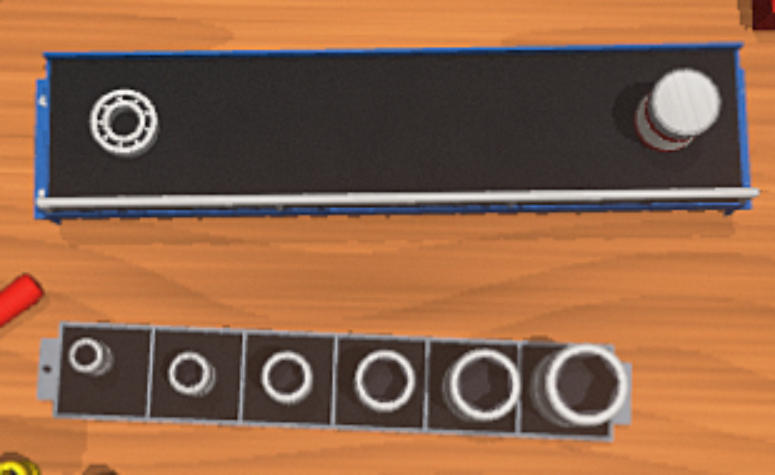

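All six sockets stand upright, one per bay, rising in size from the 26 (86,355 in the crop) to the 62 (585,385). The arm is clear of everything.

```bash
python3 -c "
from bench import manip
print(manip.hand_in())"
```

```text
the job is handed in; nothing more can be done
None
```

The job is handed in: the 32, 39, 46 and 54 mm sockets stand upright in bays 1 to 4, in size order between the untouched 26 and 62, at about 47 s on the robot clock; the judge's verdict was not shown.

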